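Ready the music box for oiling

ROBOT

A 7-joint arm with a two-finger parallel gripper is mounted at the origin on the work surface. World frame = base frame: x ahead of the robot, y to its left, z up, the work surface at z = 0. Lengths are in m, angles in rad, forces in N, time in s.
With the tool pointing down it reaches from about 0.4 to 0.9 m from the base axis. Payload 5.5 kg.
Tool frame: the origin (TCP) lies between the finger pads, 19 mm behind the fingertips; this is the grasp point; z points along the fingers, y is the line along which they close (so a half turn about z gives the same grasp; the last joint's range is limited). The gripper opens to 85 mm and grips with 20 to 120 N. Pads are 22 mm wide; open, the fingers measure 114 mm over their backs; the gripper's body (76 mm by 85 mm) begins 54 mm behind the grasp point. The pads swing forward as they close: fully open they stand 13 mm farther back than shut.
Start: joints at [1.475, 0.501, -0.427, 1.55, 0.221, 1.138, -0.21], TCP at [0.228, -0.609, 0.25] pointing down, gripper open.
Joint ranges: [-2.88, 2.88], [-0.31, 2.03], [-1.54, 1.56], [0.2, 2.42], [-1.41, 4.55], [0.19, 2.02], [-2.57, 2.57]. Speed limits (rad/s): [2.57, 2.57, 3.14, 3.14, 3.14, 3.14, 3.14].

INTERFACE

Orientations are given as a unit quaternion [w, x, y, z].
In Python, from bench import readout, viewer, workorder gives the robot as it stands.
- The arm moves only by the tool arm_command, never from a script. Its argument "increments" is a list of rows, each a list of 2 entries, a list of its own where there are three numbers: the shift along the world's x, y, z in fractions of the full range, 1 being 1000 mm, then the turn, a rotation vector about the world's x, y, z in parts of the range, where 1.0 means 2 rad. In form: [[[x, y, z], [rx, ry, rz]], ...]. A call has 1 to 20 rows; each row is the pose to reach, as a shift and turn from the pose commanded when the call began; what a row does not reach only later rows make up. A row lasts 1/8 s, in which the tool goes at most 62.5 mm and 10.7 degrees, less where a joint would pass 70% of its speed; a pose out of reach is approached as far as the arm can. No shift or turn number may pass 1 either way. A call with a gripper value outside its range is refused whole. "gripper" is the finger opening in cm, from 0 to 8.54, set as the call begins (left out, the last holds). The fingers move at their own pace and stop on an object; "force" is the grip in N (left out, the last holds). Time passes only in rows, so rows that repeat a pose let the fingers close. It gives the time, the measured TCP pose, the force, the opening and the grip force at its end, in the units of the state.
- readout.get_state(): the state, without advancing time (a new reading comes with each control period).
- viewer.read_camera(name): name is "side" or "top"; returns the picture (384x512x3 uint8, red, green, blue); there is no depth.
- viewer.camera_model(name): a dict with "intrinsics" (3x3 intrinsics, pixels), "world_from_camera" (4x4, takes a point from camera to world coordinates). Camera axes: x right, y down, z forward; pixel columns grow to the right and rows downward; lengths in m; the calibration is good to about 2 mm. A picture is of the moment at which its call begins. camera_model takes no time and is no camera call.
- workorder.sign_off(): hands the job in; it is judged then, once.
The state is a dict: "time": time; "q": joint angles; "joint_vel": joint speeds; "effort": joint torques, N m; "eef_pos": TCP position; "ee_rot": TCP orientation; "wrist_force": force on the tool from outside, world axes, zero at the start; "wrist_torque": the same for the moment, N m; "gripper_width": opening from 0.0 (shut) to 1.0 (fully open); "grasp_force": force on a finger pad.
Only numpy, scipy, OpenCV 4.12 (cv2) and the standard library are available. Lean on these libraries where they do the work, as an engineer would, in place of code of your own. Each camera call takes 0.05 s, during which the arm holds its last target. There are 200 camera calls.

TASK

Get the tin music box ready for oiling: take the magnifier by its red ball, swing it so the lens is centred over the music box and bring the lens level, then let go of it. Then open the oil bottle: press its push-and-turn cap down against the spring, keep it pressed while twisting it anticlockwise (seen from above) until it is free, and lift it off. Finish while holding the cap in the gripper, still and upright, 5 to 10 cm clear straight above the open bottle; do not let go of it or set it down, and do not knock the other things about.

Things in the scene. Friction and masses are not known exactly. Their poses are not given: they have to be found in the camera images.
- bottle: Amber oil bottle, 70 mm wide, clamped upright in a dark wooden block (96 x 96 x 30 mm) fixed to the table: it cannot turn or move. Origin: on the table under its centre, z up. Shoulder at 72 mm, ivory neck (28 mm wide, bayonet hooks reaching 20 mm from the axis) up to 108 mm; in its mouth a red spring plug, top at 116 mm under the closed cap, 120 mm when open.
- cap: White ribbed cap, red anticlockwise arrows on top: 16-sided prism 54 mm across flats (flats centred on its +x axis and every 22.5 degrees), 32 mm high, about 30 g, open below. Origin: centre of its underside, z up. When closed it is 88 mm above the bottle's origin, with its x axis parallel to the bottle's.
- stand: Fixed foot (dark disc of 84 mm diameter) and brass post of the magnifier. Origin: on the table under the post's centre, z up; the lens points along its -x axis when joint swivel reads 0.
- pivot (a point): Point on the post's axis, 150 mm above the table, where the magnifier's vertical swivel axis and its horizontal tilt axis cross. Both joints are stiff by friction and stay where they are left (under 2 N at the red ball).
- lens_mid (a point): Centre of the round lens (frame of 89 mm outer diameter, 9 mm thick), 100 mm from pivot along the arm. Its z axis is the lens's normal: vertical when the lens is level.
- lens_ball (a point): Centre of the red ball grip (22 mm diameter) at the outer end of the lens, 165 mm from pivot in line with the lens's centre, on an 8 mm stem. Can be pinched from above, fingers on either side of the stem.
- swivel (a joint): Swivel angle of the magnifier, rad, grows anticlockwise seen from above, range -1.3 to 1.3; 0 = lens along the stand's -x.
- tilt (a joint): Tilt of the lens, rad, range -0.3 to 1.15; 0 = level, positive = ball end raised.
- musicbox: Blue tin music box, open on top with brass drum and steel comb showing, 56 x 70 x 46 mm (x, y, z), 0.35 kg, crank on its +y side (reaches 58 mm from the centre, top at 51 mm). Origin: centre of its underside. Leave it in place.
- comb (a point): Centre of the music box's open top, 46 mm above the table: the lens belongs over this point (some 93 to 105 mm from the pivot, horizontally).
- piece_case: Bystander: brown horn piece case, 114 x 79 x 48 mm. Origin under its centre.
- bell: Bystander: bronze bell weight, 60 mm wide, 68 mm high. Origin under its centre.
- tray: Bystander: red lacquered round tray with shogi pieces, 210 mm wide, 18 mm high. Origin under its centre.
- sake: Bystander: grey stoneware sake bottle, 82 mm wide, 148 mm high. Origin under its centre.
- cap_grip (a point): Point on the cap's axis 27 mm above its underside, a good TCP point for gripping it. The closed cap is held up by a 5 N spring. Press it down more than 4 mm (5 to 6 mm is right, 9 to 10 N; hard stop at 7 mm) and it can turn: 0.8 to 2.2 rad anticlockwise from above (1.15 is good) frees it and it lifts straight off. Clockwise is blocked.

How it is judged:
By the outcome, as a careful person would: the job done as asked, in the order asked, and still so for the second after the job is handed in, while the arm keeps its last pose, push and grip.
It also fails if it takes over 53 s, if anything falls off the work surface, if the arm or the gripper's body presses on something with over 40 N, if the wrist force passes 120 N, or if a joint passes its speed limit or range.

## Working session

There is one attempt and no reset: what is moved stays moved. The work goes in short steps, Python scripts to look and compute and a tool call to move; the robot and the scene stay as the last step left them, time stands still between calls to the robot, and variables do not carry over. Pictures are saved under pics/ and viewed, at most 10 in all, crops included, and the job is handed in when it is done.

Besides the shell and the picture viewer there is one more tool, called as a command line: name --argument value ..., lists and objects as JSON in quotes. arm_command: Moves the arm, as the interface text tells. Its arguments: {"type":"object","properties":{"increments":{"type":"array"},"gripper":{"type":"number"},"force":{"type":"number"}},"required":["increments"]}

```bash
ls; mkdir -p pics
python3 - <<'E'
from bench import readout, viewer
import cv2, numpy as np
np.set_printoptions(precision=4,suppress=True)
for n in ("side","top"):
    cv2.imwrite(f"pics/{n}0.png",cv2.resize(viewer.read_camera(n)[:,:,::-1],(768,576),interpolation=cv2.INTER_CUBIC))
    m=viewer.camera_model(n);print(n,np.array(m["intrinsics"]),np.array(m["world_from_camera"]))
print(readout.get_state())
E
```

```text
pics
side [[431.307    0.     250.1116]
 [  0.     431.307  185.5871]
 [  0.       0.       1.    ]] [[-0.8321 -0.4136  0.3696 -0.0527]
 [-0.5546  0.6087 -0.5674  0.8771]
 [ 0.0097 -0.6771 -0.7358  1.2272]
 [ 0.      0.      0.      1.    ]]
top [[376.3035   0.     255.7676]
 [  0.     376.3035 197.5119]
 [  0.       0.       1.    ]] [[-0.0243 -0.9958  0.0879  0.4202]
 [-0.9997  0.0246  0.0027 -0.0146]
 [-0.0048 -0.0878 -0.9961  1.2966]
 [ 0.      0.      0.      1.    ]]
{'time': 0.1, 'q': array([ 1.4752,  0.5018, -0.4268,  1.5513,  0.2208,  1.1383, -0.2103]), 'joint_vel': array([ 0.0003, -0.0048,  0.0001, -0.0032, -0.0001,  0.0018, -0.001 ]), 'effort': array([ -0.0113, -57.0819,  -5.8386, -28.1747,   0.0105,   0.0056,
         0.    ]), 'eef_pos': array([ 0.228 , -0.6081,  0.2491]), 'ee_rot': array([-0.0009,  0.9839,  0.1785, -0.0001]), 'wrist_force': array([-0.2433, -0.1738,  0.5997]), 'wrist_torque': array([ 0.0012, -0.0409, -0.0271]), 'grasp_force': 0.0, 'gripper_width': 1.0015419727881776}
```

View pics/top0.png

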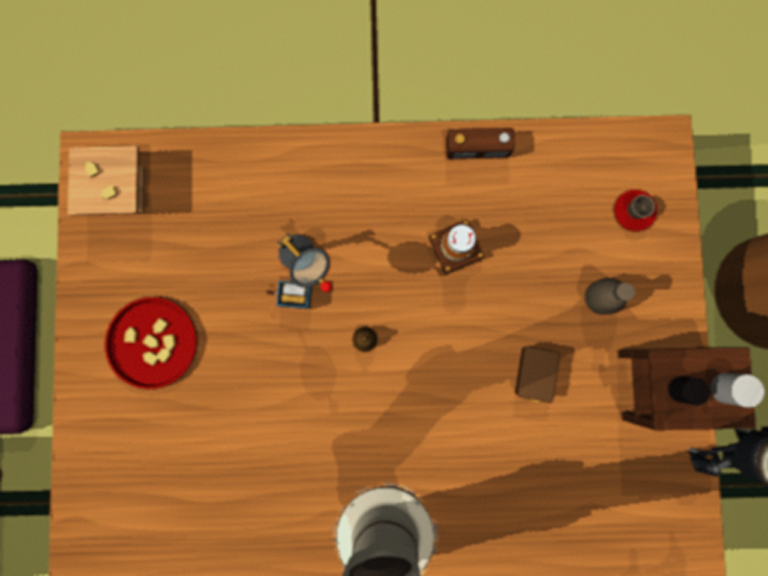

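View pics/side0.png

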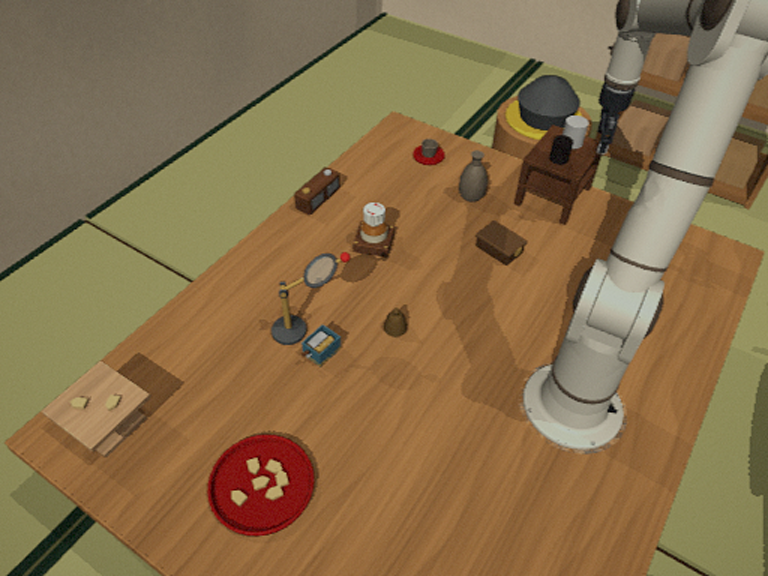

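The pictures show the magnifier (post about (285,290)/1.5 in side, ball (345,257)/1.5), the music box, and the bottle with its white cap. I'll zoom in for accurate pixels.

Run:
```python
from bench import viewer
import cv2
def crop(n,x0,x1,y0,y1,s,f):
    im=viewer.read_camera(n)[:,:,::-1][y0:y1,x0:x1]
    im=cv2.resize(im,None,fx=s,fy=s,interpolation=cv2.INTER_CUBIC)
    for x in range((x0+9)//10*10,x1,10):
        cv2.line(im,((x-x0)*s,0),((x-x0)*s,4),(255,255,255),1); cv2.putText(im,str(x),((x-x0)*s,14),0,.35,(255,255,255),1)
    for y in range((y0+9)//10*10,y1,10):
        cv2.line(im,(0,(y-y0)*s),(4,(y-y0)*s),(255,255,255),1); cv2.putText(im,str(y),(5,(y-y0)*s+4),0,.35,(255,255,255),1)
    cv2.imwrite(f,im)
crop("top",175,333,140,214,5,"pics/top1.png")
crop("side",175,275,128,246,5,"pics/side1.png")
```

```text
(no output)
```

View pics/top1.png

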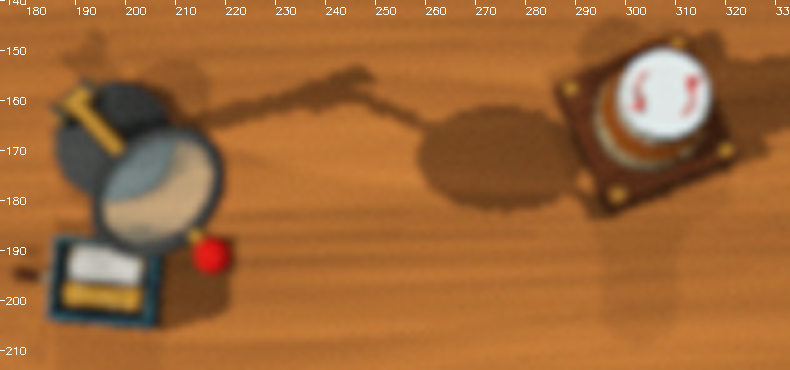

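View pics/side1.png

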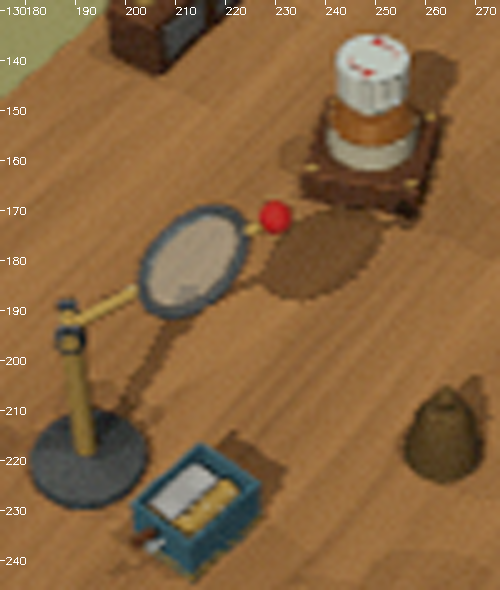

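Top view: ball (215,191), cap centre (305,158), block studs (287,157.5), (308,148.5), (318,170), (296.5,179), box rim corners (184,187), (206,190), (204.5,205), (183,203.5). Side view: pivot knuckle near (187,193), ball (228,171), box rim corners (213.5,217), (225,225), (211,236), (200,228).

```bash
cat > h.py <<'E'
import numpy as np, cv2
from bench import viewer, readout
np.set_printoptions(precision=4,suppress=True)
M={n:{k:np.array(v) for k,v in viewer.camera_model(n).items() if k in("intrinsics","world_from_camera")} for n in("side","top")}
def ray(n,p):
    K,T=M[n]["intrinsics"],M[n]["world_from_camera"]
    return T[:3,3], T[:3,:3]@np.linalg.solve(K,[p[0],p[1],1.])
def at(n,p,z):
    o,d=ray(n,p); return o+d*(z-o[2])/d[2]
def proj(n,P):
    K,T=M[n]["intrinsics"],M[n]["world_from_camera"]
    c=K@(T[:3,:3].T@(np.array(P)-T[:3,3])); return c[:2]/c[2]
def tri(a,b):
    A=[];B=[]
    for n,p in(("top",a),("side",b)):
        o,d=ray(n,p); d=d/np.linalg.norm(d); Q=np.eye(3)-np.outer(d,d); A.append(Q);B.append(Q@o)
    x=np.linalg.lstsq(np.vstack(A),np.hstack(B),rcond=None)[0]
    return x, proj("top",x)-a, proj("side",x)-b
def blob(im,box,f):
    x0,x1,y0,y1=box; r=im[y0:y1,x0:x1].astype(float); m=f(r[...,0],r[...,1],r[...,2])
    ys,xs=np.nonzero(m); return np.array([xs.mean()+x0,ys.mean()+y0]),len(xs)
red=lambda r,g,b:(r>120)&(g<60)&(b<60)
E
python3 - <<'E'
from h import *
t=viewer.read_camera("top");s=viewer.read_camera("side")
a,na=blob(t,(205,230,180,202),red);b,nb=blob(s,(220,236,162,180),red);print("ball px",a,na,b,nb)
ball=tri(a,b);print("ball",ball)
w=lambda r,g,b:(r>150)&(b>140)
c,n=blob(t,(290,320,140,172),w);print("capblob",c,n)
# with red arrows: min enclosing circle
m=np.zeros(t.shape[:2],np.uint8);r=t.astype(int);m[(r[...,2]>130)&(r[...,0]>150)]=1
pts=np.argwhere(m[140:172,290:322])[:,::-1].astype(np.float32)+[290,140];c,rad=cv2.minEnclosingCircle(pts.astype(np.float32));print("cap circ",c,rad,at("top",c,.12),376*.027/1.18)
print("cap side",at("side",(247.3,139.5),.12), proj("side",at("top",c,.12)))
S=np.array([at("top",p,.03) for p in((287,157.5),(308.3,148.5),(318,170),(296.5,179))]);print("studs",S,S.mean(0))
print("edges",[ (np.linalg.norm(e),np.degrees(np.arctan2(e[1],e[0]))) for e in (S[(np.arange(4)+1)%4]-S)[:,:2]])
for n,q in(("top",((184,187),(206,190),(204.5,205),(183,203.5))),("side",((213.5,217),(225,225),(211,236),(200,228)))):
    S=np.array([at(n,p,.046) for p in q]);print("box",n,S[:,:2],S.mean(0)[:2])
    print([ (np.linalg.norm(e),np.degrees(np.arctan2(e[1],e[0]))) for e in (S[(np.arange(4)+1)%4]-S)[:,:2]])
print("pivot side",at("side",(187,193.5),.15),"post foot",at("side",(191.7,218.5),.01),"foot disc",at("side",(190.8,219.5),.01))
print("pivot top",at("top",(188.5,160.5),.15))
E
```

```text
ball px [216.617  190.6809] 47 [229.5806 170.9355] 31
ball (array([0.5351, 0.0982, 0.2378]), array([0.1297, 0.2254]), array([-0.2252, -0.0396]))
capblob [307.3457 158.3416] 243
cap circ (307.3333435058594, 158.6666717529297) 9.067752838134766 [ 0.6434 -0.1776  0.12  ] 8.603389830508474
cap side [ 0.6468 -0.1722  0.12  ] [248.8131 139.074 ]
studs [[ 0.6662 -0.1209  0.03  ]
 [ 0.6955 -0.1946  0.03  ]
 [ 0.6205 -0.2248  0.03  ]
 [ 0.5916 -0.1508  0.03  ]] [ 0.6435 -0.1728  0.03  ]
edges [(np.float64(0.07930116524643609), np.float64(-68.31358684459985)), (np.float64(0.08084424427839003), np.float64(-158.05055193800618)), (np.float64(0.07951554563455841), np.float64(111.38742346286215)), (np.float64(0.08042860881399412), np.float64(21.79885733830113))]
box top [[0.5718 0.2281]
 [0.5599 0.1546]
 [0.5097 0.1602]
 [0.5165 0.2319]] [0.5395 0.1937]
[(np.float64(0.07450561916170043), np.float64(-99.211830224078)), (np.float64(0.050462743209090034), np.float64(173.58632025528487)), (np.float64(0.07198065501555244), np.float64(84.5967015936311)), (np.float64(0.0554232586598191), np.float64(-3.8828480484541936))]
box side [[0.5636 0.1617]
 [0.51   0.1676]
 [0.5217 0.2314]
 [0.5729 0.2257]] [0.5421 0.1966]
[(np.float64(0.05399638279556449), np.float64(173.78172706917402)), (np.float64(0.06489594015370088), np.float64(79.60913565833442)), (np.float64(0.05158964838330163), np.float64(-6.3408777426724585)), (np.float64(0.0646549922196797), np.float64(-98.27025401251507))]
pivot side [0.6424 0.1944 0.15  ] post foot [0.6428 0.1891 0.01  ] foot disc [0.6426 0.1944 0.01  ]
pivot top [0.6412 0.1934 0.15  ]
```

Run:
```python
from h import *
ed=lambda S:[(round(np.linalg.norm(e),4),round(float(np.degrees(np.arctan2(e[1],e[0]))),1)) for e in (S[(np.arange(4)+1)%4]-S)[:,:2]]
S=np.array([at("top",p,.03) for p in((288.5,157.1),(309.9,148.1),(319.5,169.5),(298.1,178.5))]);print("studs",S.mean(0),ed(S))
for n,q in(("top",((185.5,186.9),(206.5,189.1),(205.5,204.9),(184.1,203.1))),("side",((214.9,216.5),(226.9,224.9),(213.1,235.9),(201.5,227.9)))):
    S=np.array([at(n,p,.046) for p in q]);print("box",n,S.mean(0)[:2],ed(S))
ball=tri((216.6,190.7),(229.6,170.9))[0];print(ball)
for nm,P in dict(ps=at("side",(188.3,192.5),.15),foot=at("side",(191.9,218.5),.01),disc=at("side",(192.2,219.3),.006),pt=at("top",(188.9,158.5),.15)).items():
    d=ball-[P[0],P[1],.15]; print(nm,P,np.linalg.norm(d),"tilt",np.arcsin(d[2]/.165),"az",np.arctan2(d[1],d[0]))
print("tri pivot",tri((188.9,158.5),(188.3,192.5)))
print("capside",at("side",(248.5,138.8),.12))
```

```text
studs [ 0.6449 -0.1781  0.03  ] [(np.float64(0.0796), -68.4), (np.float64(0.0804), -158.2), (np.float64(0.0792), 111.5), (np.float64(0.0803), 22.1)]
box top [0.5406 0.1903] [(np.float64(0.0708), -97.4), (np.float64(0.053), 175.7), (np.float64(0.0717), 83.8), (np.float64(0.0545), -5.4)]
box side [0.5377 0.1926] [(np.float64(0.0565), 173.5), (np.float64(0.0645), 80.0), (np.float64(0.0531), -5.0), (np.float64(0.0658), -97.0)]
[0.535  0.0983 0.238 ]
ps [0.6417 0.1885 0.15  ] 0.16516398540702412 tilt 0.5628174150836797 az -2.4392823696434
foot [0.6422 0.1887 0.01  ] 0.16560494734629844 tilt 0.5628174150836797 az -2.4408441728533905
disc [0.6413 0.1887 0.006 ] 0.16501265562163572 tilt 0.5628174150836797 az -2.43680748778722
pt [0.6474 0.1921 0.15  ] 0.17087693786334 tilt 0.5628174150836797 az -2.4458772399296405
tri pivot (array([0.6443, 0.1903, 0.1512]), array([0.5468, 0.9279]), array([-0.9615, -0.2335]))
capside [ 0.6453 -0.1782  0.12  ]
```

The manual's scale: shifts go in shares of 1000 mm and turns go in shares of 2 rad. Converting my numbers, 70.7 cm is 0.707, 30.7 cm is 0.307, 0.25 rad is 0.125.

arm_command --increments '[[[0.03,0.02,0.02],[0,0,0]],[[0.07,0.05,0.04],[0,0,0]],[[0.11,0.075,0.06],[0,0,0.025]],[[0.15,0.105,0.06],[0,0,0.025]],[[0.19,0.135,0.06],[0,0,0.05]],[[0.22,0.17,0.06],[0,0,0.05]],[[0.25,0.21,0.06],[0,0,0.075]],[[0.275,0.25,0.06],[0,0,0.075]],[[0.295,0.29,0.06],[0,0,0.1]],[[0.315,0.33,0.06],[0,0,0.1]],[[0.325,0.37,0.06],[0,0,0.125]],[[0.335,0.41,0.06],[0,0,0.125]],[[0.34,0.45,0.06],[0,0,0.15]],[[0.34,0.49,0.06],[0,0,0.15]],[[0.335,0.53,0.06],[0,0,0.17]],[[0.33,0.57,0.06],[0,0,0.17]],[[0.325,0.61,0.06],[0,0,0.17]],[[0.32,0.65,0.06],[0,0,0.17]],[[0.312,0.685,0.06],[0,0,0.17]],[[0.307,0.707,0.06],[0,0,0.17]]]' --gripper 6 --force 40

```text
time: 2.8
eef_pos: [0.5346, 0.1007, 0.3103]
ee_rot: [-0.0, 0.939, 0.343, 0.0]
wrist_force: [-0.6, -0.3, -0.7]
gripper_width: 0.702
grasp_force: 0.0
```

In the tool's units: -7.2 cm is -0.072, -6.7 cm is -0.067.

arm_command --increments '[[[0,0,-0.015],[0,0,0]],[[0,0,-0.035],[0,0,0]],[[0,0,-0.055],[0,0,0]],[[0,0,-0.067],[0,0,0]],[[0,0,-0.072],[0,0,0]],[[0,0,-0.072],[0,0,0]]]'

```text
time: 3.55
eef_pos: [0.5354, 0.098, 0.2379]
ee_rot: [-0.0, 0.94, 0.342, -0.0]
wrist_force: [0.1, 0.2, 0.6]
gripper_width: 0.7
grasp_force: 0.0
```

Run:
```python
from h import *
s=readout.get_state();print(s["eef_pos"],s["q"],s["wrist_force"])
im=viewer.read_camera("side");print(blob(im,(220,240,155,180),red),proj("side",s["eef_pos"]))
t=viewer.read_camera("top")
a=cv2.resize(im[110:210,170:280,::-1],None,fx=4,fy=4);b=cv2.resize(t[140:215,175:255,::-1],(400,400))
b=cv2.resize(t[130:230,175:265,::-1],None,fx=4,fy=4);cv2.imwrite("pics/g.png",np.hstack([a,b]))
```

```text
[0.5354 0.098  0.2379] [ 0.3889  0.3898 -0.7695  1.8225  0.309   1.0535 -1.3707] [0.0876 0.2302 0.5558]
(array([nan, nan]), 0) [229.3159 170.8088]h.py:21: RuntimeWarning: Mean of empty slice.
  ys,xs=np.nonzero(m); return np.array([xs.mean()+x0,ys.mean()+y0]),len(xs)
  ret = ret.dtype.type(ret / rcount)
```

View pics/g.png

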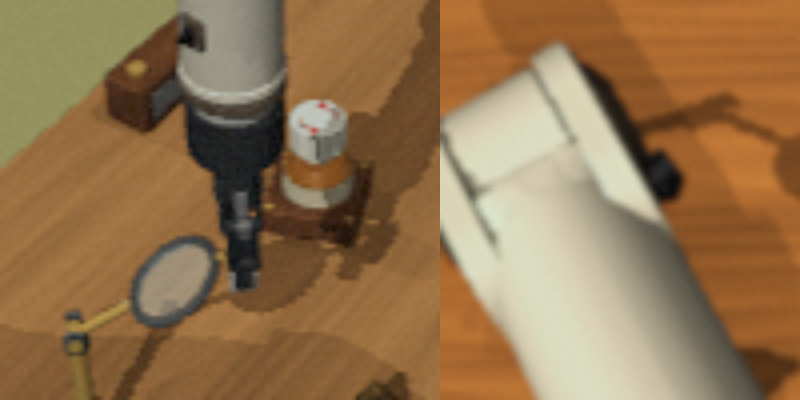

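Fingers straddle the ball (TCP projects at (229,171) side, where the ball was). Closing.

arm_command --increments '[[[0,0,0],[0,0,0]],[[0,0,0],[0,0,0]],[[0,0,0],[0,0,0]],[[0,0,0],[0,0,0]],[[0,0,0],[0,0,0]]]' --gripper 1.6 --force 40

```text
time: 4.28
eef_pos: [0.5354, 0.0982, 0.2381]
ee_rot: [0.0, 0.94, 0.342, 0.0]
wrist_force: [0.1, -0.7, 1.9]
gripper_width: 0.226
grasp_force: 39.0
```

Run:
```python
from h import *
s=readout.get_state();print(s["gripper_width"]*85.4,s["grasp_force"])
p=np.array([.6415,.1887,.15]);b=np.array([.535,.098,.238]);N=14
comb=np.array([.539,.1915]);azf=np.arctan2(*(comb-p[:2])[::-1])%(2*np.pi)
d=b-p;az0=np.arctan2(d[1],d[0])%(2*np.pi);t0=np.arcsin(d[2]/.165);print(az0,azf,t0)
for k in range(1,N+1):
    u=k/N;u=u*u*(3-2*u);az=az0+(azf-az0)*u;t=t0*(1-u)
    q=p+.165*np.array([np.cos(t)*np.cos(az),np.cos(t)*np.sin(az),np.sin(t)]);print(np.round((q-b)*100,2).tolist(),round(az-az0,3))
```

```text
19.290394165756034 38.966079354286194
3.8470399025429267 3.1142823722498134 0.5625362445438556
[-0.13, 0.09, -0.11] -0.011
[-0.55, 0.29, -0.44] -0.041
[-1.17, 0.65, -0.95] -0.087
[-1.93, 1.18, -1.61] -0.145
[-2.75, 1.89, -2.4] -0.214
[-3.57, 2.77, -3.28] -0.288
[-4.3, 3.8, -4.22] -0.366
[-4.9, 4.91, -5.18] -0.444
[-5.35, 6.05, -6.11] -0.519
[-5.63, 7.14, -6.96] -0.587
[-5.78, 8.1, -7.7] -0.646
[-5.84, 8.85, -8.29] -0.692
[-5.85, 9.34, -8.66] -0.722
[-5.84, 9.52, -8.8] -0.733
```

In the tool's units: 9.5 cm is 0.095, 8.85 cm is 0.0885, -0.73 rad is -0.365.

arm_command --increments '[[[-0.001,0.001,-0.001],[0,0,-0.005]],[[-0.0055,0.003,-0.0045],[0,0,-0.02]],[[-0.0115,0.0065,-0.0095],[0,0,-0.045]],[[-0.0195,0.012,-0.016],[0,0,-0.0725]],[[-0.0275,0.019,-0.024],[0,0,-0.1075]],[[-0.0355,0.0275,-0.033],[0,0,-0.145]],[[-0.043,0.038,-0.042],[0,0,-0.1825]],[[-0.049,0.049,-0.052],[0,0,-0.2225]],[[-0.0535,0.0605,-0.061],[0,0,-0.26]],[[-0.0565,0.0715,-0.0695],[0,0,-0.2925]],[[-0.058,0.081,-0.077],[0,0,-0.3225]],[[-0.0585,0.0885,-0.083],[0,0,-0.345]],[[-0.0585,0.0935,-0.0865],[0,0,-0.36]],[[-0.0585,0.095,-0.088],[0,0,-0.365]],[[-0.0585,0.095,-0.088],[0,0,-0.365]],[[-0.0585,0.095,-0.088],[0,0,-0.365]]]'

```text
time: 6.28
eef_pos: [0.4765, 0.1936, 0.1499]
ee_rot: [-0.0, 1.0, -0.015, -0.0]
wrist_force: [-0.6, 1.2, -0.2]
gripper_width: 0.225
grasp_force: 39.0
```

Run:
```python
from h import *
s=readout.get_state();print(s["eef_pos"],s["q"],s["wrist_force"],s["gripper_width"],s["grasp_force"])
im=viewer.read_camera("side");t=viewer.read_camera("top")
a=cv2.resize(im[150:250,170:270,::-1],None,fx=4,fy=4,interpolation=cv2.INTER_CUBIC);b=cv2.resize(t[130:230,160:260,::-1],None,fx=4,fy=4,interpolation=cv2.INTER_CUBIC);cv2.imwrite("pics/g2.png",np.hstack([a,b]))
```

```text
[0.4765 0.1936 0.1499] [ 0.0615  0.4253 -0.6064  1.971   0.3205  0.8403 -2.3216] [-0.6465  1.2097 -0.176 ] 0.22494443654666657 39.030747413635254
```

View pics/g2.png

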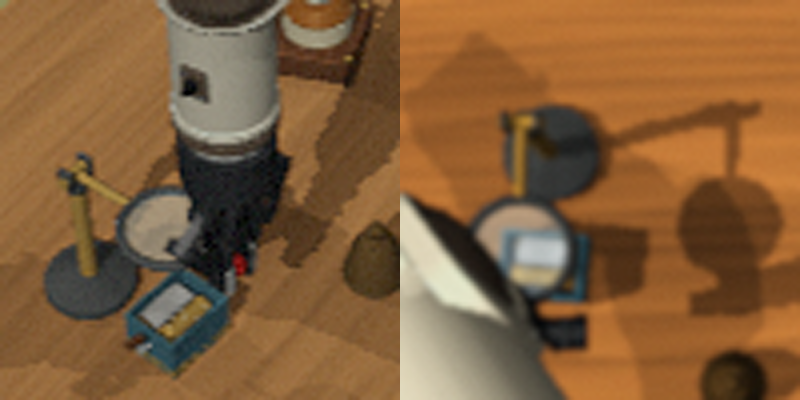

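The lens lies level-looking over the music box (side view lens about (210,207), ball by the fingers). Releasing and rising clear.

In the tool's units: -24 cm is -0.24, -23 cm is -0.23, 0.6 rad is 0.3.

arm_command --increments '[[[0,0,0],[0,0,0]],[[0,0,0],[0,0,0]],[[0,0,0],[0,0,0]],[[0,0,0],[0,0,0]],[[0,0,0.01],[0,0,0]],[[0,0,0.025],[0,0,0]],[[0,0,0.05],[0,0,0]],[[0,0,0.08],[0,0,0]],[[0,-0.03,0.11],[0,0,0.05]],[[0.02,-0.07,0.12],[0,0,0.1]],[[0.04,-0.12,0.12],[0,0,0.15]],[[0.06,-0.16,0.12],[0,0,0.2]],[[0.08,-0.2,0.12],[0,0,0.25]],[[0.09,-0.23,0.12],[0,0,0.3]],[[0.09,-0.24,0.12],[0,0,0.3]]]' --gripper 6

```text
time: 8.25
eef_pos: [0.5673, -0.049, 0.2707]
ee_rot: [0.0, 0.96, 0.278, 0.0]
wrist_force: [0.7, -0.6, 0.5]
gripper_width: 0.705
grasp_force: 0.0
```

Run:
```python
from h import *
s=readout.get_state();print(s["eef_pos"],s["q"],s["wrist_force"])
t=viewer.read_camera("top");im=viewer.read_camera("side")
a,na=blob(t,(180,230,195,230),red);b,nb=blob(im,(215,250,200,235),red);print(a,na,b,nb,tri(a,b))
P=np.array([.6415,.1887,.15]);d=tri(a,b)[0]-P;print(np.linalg.norm(d),d[2]/.165,np.arctan2(d[1],d[0]))
x=cv2.resize(im[170:250,180:260,::-1],None,fx=5,fy=5,interpolation=cv2.INTER_CUBIC);y=cv2.resize(t[145:225,165:245,::-1],None,fx=5,fy=5,interpolation=cv2.INTER_CUBIC);cv2.imwrite("pics/g3.png",np.hstack([x,y]))
```

```text
[ 0.5673 -0.049   0.2707] [ 0.548   0.3694 -0.6415  1.7308  0.2425  1.1209 -1.1739] [ 0.7438 -0.6059  0.5197]
[189.0588 213.6765] 34 [227.4857 215.8   ] 35 (array([0.4771, 0.1937, 0.1467]), array([-0.0009, -0.0015]), array([0.0017, 0.0003]))
0.16452977105062636 -0.020209945199408462 3.11105825984275
```

View pics/g3.png

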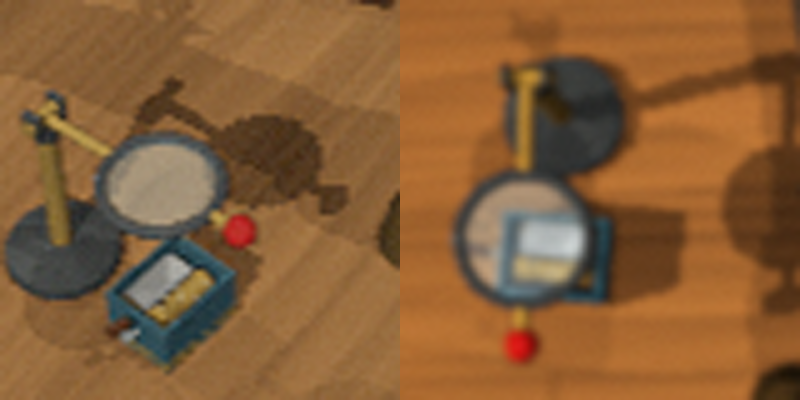

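Ball measured at (0.477,0.194,0.147), |pivot–ball| 0.1645 m, tilt about −0.02 rad: level within measurement, lens centred over the box within about 3 mm. Now above the bottle cap.

In the tool's units: -13.1 cm is -0.131, 7.8 cm is 0.078, -0.184 rad is -0.092.

arm_command --increments '[[[0.015,-0.025,0],[0,0,-0.02]],[[0.035,-0.06,0],[0,0,-0.05]],[[0.055,-0.095,-0.01],[0,0,-0.075]],[[0.072,-0.12,-0.03],[0,0,-0.092]],[[0.078,-0.131,-0.05],[0,0,-0.092]],[[0.078,-0.131,-0.08],[0,0,-0.092]],[[0.078,-0.131,-0.08],[0,0,-0.092]],[[0.078,-0.131,-0.08],[0,0,-0.092]],[[0.078,-0.131,-0.08],[0,0,-0.092]]]' --gripper 8

```text
time: 9.48
eef_pos: [0.6457, -0.1768, 0.1918]
ee_rot: [0.0, 0.981, 0.192, 0.001]
wrist_force: [0.6, -0.2, 0.0]
gripper_width: 0.936
grasp_force: 0.0
```

Run:
```python
from h import *
s=readout.get_state();print(s["eef_pos"],s["q"],s["ee_rot"],s["gripper_width"],s["wrist_force"])
```

```text
[ 0.6457 -0.1768  0.1918] [ 0.5811  0.6085 -0.5144  1.5491  0.3269  1.0678 -1.1994] [0.0005 0.9814 0.1917 0.0012] 0.9356444664797139 [ 0.6312 -0.2478  0.0444]
```

In the tool's units: -7.5 cm is -0.075, -7 cm is -0.07.

arm_command --increments '[[[0,0,-0.015],[0,0,0]],[[0,0,-0.035],[0,0,0]],[[0,0,-0.055],[0,0,0]],[[0,0,-0.07],[0,0,0]],[[0,0,-0.075],[0,0,0]],[[0,0,-0.075],[0,0,0]],[[0,0,-0.075],[0,0,0]]]'

```text
time: 10.35
eef_pos: [0.6454, -0.1776, 0.1158]
ee_rot: [0.0, 0.982, 0.191, 0.001]
wrist_force: [-0.3, -0.6, -0.4]
gripper_width: 0.936
grasp_force: 0.0
```

Position is right (0.6454, −0.1776, 0.1158). Grip the cap.

arm_command --increments '[[[0,0,0],[0,0,0]],[[0,0,0],[0,0,0]],[[0,0,0],[0,0,0]],[[0,0,0],[0,0,0]],[[0,0,0],[0,0,0]],[[0,0,0],[0,0,0]]]' --gripper 4.8 --force 60

```text
time: 11.1
eef_pos: [0.6452, -0.1778, 0.1155]
ee_rot: [0.0, 0.982, 0.191, 0.001]
wrist_force: [-0.3, -0.8, 5.3]
gripper_width: 0.616
grasp_force: 64.3
```

In the tool's units: -0.5 cm is -0.005, -0.4 cm is -0.004.

arm_command --increments '[[[0,0,-0.002],[0,0,0]],[[0,0,-0.004],[0,0,0]],[[0,0,-0.005],[0,0,0]],[[0,0,-0.005],[0,0,0]],[[0,0,-0.005],[0,0,0]],[[0,0,-0.005],[0,0,0]]]'

```text
time: 11.85
eef_pos: [0.6454, -0.1778, 0.1111]
ee_rot: [0.0, 0.982, 0.191, 0.001]
wrist_force: [-2.1, -0.3, 8.5]
gripper_width: 0.61
grasp_force: 64.6
```

In the tool's units: -0.14 cm is -0.0014, -0.1 cm is -0.001.

arm_command --increments '[[[0,0,-0.001],[0,0,0]],[[0,0,-0.0014],[0,0,0]],[[0,0,-0.0014],[0,0,0]],[[0,0,-0.0014],[0,0,0]]]'

```text
time: 12.35
eef_pos: [0.6454, -0.1778, 0.1099]
ee_rot: [0.0, 0.982, 0.191, 0.001]
wrist_force: [-2.0, 0.7, 9.8]
gripper_width: 0.612
grasp_force: 64.7
```

Force 9.8 N, depth about 5.5 mm: now the twist, anticlockwise, 1.15 rad.

In the tool's units: 1.17 rad is 0.585.

arm_command --increments '[[[0,0,0],[0,0,0.02]],[[0,0,0],[0,0,0.06]],[[0,0,0],[0,0,0.1]],[[0,0,0],[0,0,0.15]],[[0,0,0],[0,0,0.2]],[[0,0,0],[0,0,0.25]],[[0,0,0],[0,0,0.3]],[[0,0,0],[0,0,0.35]],[[0,0,0],[0,0,0.4]],[[0,0,0],[0,0,0.45]],[[0,0,0],[0,0,0.5]],[[0,0,0],[0,0,0.55]],[[0,0,0],[0,0,0.585]],[[0,0,0],[0,0,0.585]],[[0,0,0],[0,0,0.585]]]'

```text
time: 14.22
eef_pos: [0.6458, -0.1769, 0.11]
ee_rot: [0.001, 0.713, 0.702, 0.001]
wrist_force: [-1.5, -0.5, 9.9]
gripper_width: 0.61
grasp_force: 64.8
```

Run:
```python
from h import *
s=readout.get_state();print(s["eef_pos"],s["q"],s["wrist_force"],s["wrist_torque"])
```

```text
[ 0.6458 -0.1769  0.11  ] [ 0.722   0.7769 -0.7394  1.5928  0.5927  1.0058 -0.215 ] [-1.4852 -0.4567  9.8586] [0.1748 0.2928 0.0665]
```

In the tool's units: 1.5 cm is 0.015, 1.2 cm is 0.012.

arm_command --increments '[[[0,0,0.003],[0,0,0]],[[0,0,0.007],[0,0,0]],[[0,0,0.012],[0,0,0]],[[0,0,0.015],[0,0,0]],[[0,0,0.015],[0,0,0]]]'

```text
time: 14.85
eef_pos: [0.6442, -0.1778, 0.1231]
ee_rot: [-0.0, 0.713, 0.701, -0.0]
wrist_force: [0.5, -0.3, -0.2]
gripper_width: 0.615
grasp_force: 63.8
```

In the tool's units: 9.4 cm is 0.094, 9 cm is 0.09.

arm_command --increments '[[[0,0,0.008],[0,0,0]],[[0,0,0.02],[0,0,0]],[[0,0,0.035],[0,0,0]],[[0,0,0.05],[0,0,0]],[[0,0,0.065],[0,0,0]],[[0,0,0.08],[0,0,0]],[[0,0,0.09],[0,0,0]],[[0,0,0.094],[0,0,0]],[[0,0,0.094],[0,0,0]],[[0,0,0.094],[0,0,0]],[[0,0,0.094],[0,0,0]]]'

```text
time: 16.23
eef_pos: [0.6445, -0.1776, 0.217]
ee_rot: [-0.0, 0.713, 0.701, -0.0]
wrist_force: [-0.4, -0.4, 0.9]
gripper_width: 0.612
grasp_force: 63.8
```

Run:
```python
from h import *
s=readout.get_state();print(s["eef_pos"],s["joint_vel"],s["wrist_force"],s["gripper_width"],s["grasp_force"])
im=viewer.read_camera("side");t=viewer.read_camera("top")
b,n=blob(im,(215,250,200,235),red);a,_=blob(t,(180,230,195,230),red);print(a,b,n)
x=cv2.resize(im[90:250,170:300,::-1],None,fx=3.5,fy=3.5,interpolation=cv2.INTER_CUBIC);cv2.imwrite("pics/g4.png",x)
```

```text
[ 0.6445 -0.1776  0.217 ] [ 0.0029 -0.0007 -0.0033 -0.0004  0.0013  0.0002 -0.0013] [-0.3961 -0.3809  0.9046] 0.612385463231922 63.828378156758845
[189.1429 213.6286] [227.4706 215.7059] 34
```

View pics/g4.png

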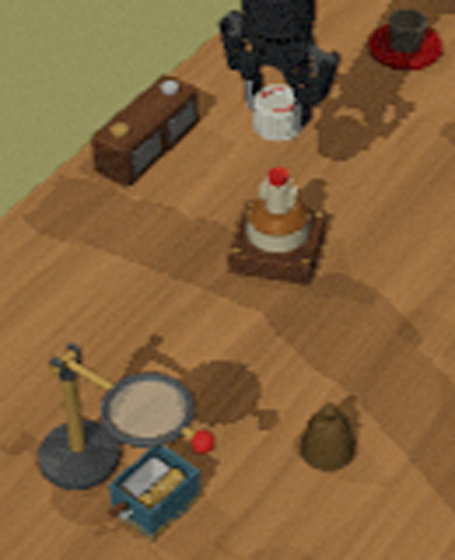

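The cap is held upright straight above the open bottle (red plug at crop (278,177)), and the lens is unmoved over the music box. Handing in.

```bash
python3 -c "
from bench import workorder
print(workorder.sign_off())"
```

```text
the job is handed in; nothing more can be done
None
```

I handed the job in at about 16 s: the lens is level (about 1° by measurement) and centred within about 3 mm over the music box, and the cap is off and held upright about 7 cm above the open bottle's plug; the sign-off returned no verdict.

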